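# Load the veneered blank into its press die

### The job

In the slotted rack three veneered blanks stand on edge. Take out the one with one round and one square end, lay it flat on the bench top with its dark walnut face up and let go of it; then take it again and seat it in the press die of the same outline, walnut face up, round end to the round end of the cavity, fully home and let go. Leave the other two blanks, the bottle, tin, jar, sanding block and mallet as they are.

Things in the scene. Friction and masses are not known exactly. Their poses are not given: they have to be found in the camera images.
- blank_center (a point): Centre of the blank to load: beech plate 150 x 60 x 20 mm, about 130 g. x runs along it from its square end (-75 mm) to its round end (+75 mm, half circle of radius 30), y across, z out of the dark walnut face. Starts on its long edge in a rack slot, x along the rack's x, top edge 72 mm above the bench. On edge on the bench it stands (centre 30 mm up) until pushed over; flat, centre 10 mm up.
- square_blank_center (a point): Centre of a blank of the same 150 x 60 x 20 mm but with two square ends, standing in another slot of the rack; stays there.
- oval_blank_center (a point): Centre of a blank of the same 150 x 60 x 20 mm but with two round ends (30 mm radius), standing in another slot of the rack; stays there.
- rack: Fixed wooden rack; origin under its centre, on the bench. Base 172 (x) x 200 (y) x 12 mm high. Three slots along x at y = -64, 0, +64 mm: floor 12 mm above the bench, 26 mm wide between side walls 6 mm thick and 130 mm long, tops 36 mm above the bench; end stops at x = +-83 mm, tops at 22 mm. Between the faces of neighbouring blanks: 44 mm.
- die: Fixed metal press die; origin under its centre, on the bench, x towards the round end of its cavity. 214 (x) x 122 (y) x 24 mm high. From x = -33 to +33 mm both long sides are open down to the bench as finger gaps (only a bar 56 mm wide, 12 mm high is left under the blank), so a blank held across its width at its middle can be lowered all the way.
- nest (a point): Middle of the die cavity's floor, 12 mm above the bench, axes as the die. Cavity 154 (x) x 64 (y) mm, 2 mm of play all round the blank, square at -x, half circle at +x. Walls rise 12 mm above the floor, their upper 4 mm a 45 degree lead-in. A seated blank's centre is 10 mm above this point and its top 8 mm proud of the walls.
- glue: Yellow glue bottle, loose, diameter 60 mm, 170 mm tall; origin at the centre of its foot. Stays upright where it is.
- tin: Copper-coloured round wax tin, loose, diameter 68 mm, 55 mm tall; origin at the centre of its foot. Stays where it is.
- sander_block: Cork sanding block with a red sole, loose, 112 (x) x 64 (y) x 38 mm high; origin at the centre of its underside. Stays where it is.
- mallet: Wooden mallet, loose, standing on its head with the handle straight up: dark head 90 (x) x 55 (y) x 60 mm high, origin at the centre of its underside; pale round handle 26 mm thick on the same axis, its top 190 mm above the bench. Stays as it is.
- jar: Glass jar with steel lid, loose, diameter 72 mm, 90 mm tall; origin at the centre of its foot. Stays where it is.
Things that resemble listed ones, but are neither listed nor needed, are in the scene too. Leave any blue look-alike of the part that bears blank_center alone.

How it is judged:
By the outcome, as a careful person would: the job done as asked, in the order asked, and still so for the second after the job is handed in, with the robot touching nothing.
It also fails if it takes over 59 s, if anything falls off the work surface, if the arm or the gripper's body presses on something with over 40 N, if the wrist force passes 120 N, or if a joint passes its speed limit or range.

### The arm

A 7-joint arm with a two-finger parallel gripper is mounted at the origin on the work surface. World frame = base frame: x ahead of the robot, y to its left, z up, the work surface at z = 0. Lengths are in mm, angles in rad, forces in N, time in s.
With the tool pointing down it reaches from about 425 to 825 mm from the base axis. Payload 3.6 kg.
Tool frame: the origin (TCP) lies at the very end of the fingers, on their centre line; the grasp point (between the pads) lies 19 mm behind it; z points along the fingers, y is the direction in which the jaws open and shut (so a half turn about z gives the same grasp; the last joint's range is limited). The gripper opens to 85 mm and grips with 20 to 120 N. Pads are 22 mm wide; open, the fingers measure 114 mm over their backs; the gripper's body (76 mm by 85 mm) begins 54 mm behind the grasp point. The pads swing forward as they close: fully open they stand 13 mm farther back than shut.
Start: joints at [1.115, 0.615, -0.013, 1.423, 0.008, 1.103, -0.04], TCP at [270.264, -591.118, 231.297] pointing down, gripper open.
Joint ranges: [-3.12, 3.12], [-0.3, 2.06], [-1.34, 1.32], [0.26, 2.42], [-1.36, 4.5], [0.01, 1.98], [-2.84, 2.84]. Speed limits (rad/s): [2.79, 2.79, 3.14, 3.14, 3.14, 3.14, 3.14].

### API

Orientations are given as [roll, pitch, yaw] about the fixed x, y, z axes, in that order (R = Rz(yaw) Ry(pitch) Rx(roll)).
In Python, from workcell import bot gives the robot as it stands. The module is installed in compiled form; this text tells all that it offers.
- The arm moves only by the shell command python3 -m creep 'ROWS'. ROWS is text: rows parted by semicolons, each of 7 numbers parted by spaces: the turn, a rotation vector about the tool's x, y, z in degrees, then the shift along the tool's x, y, z in cm, then the opening, from 0 (shut) to 1 (fully open). A call has 1 to 12 rows; each row is the pose to reach, as a shift and turn from the pose commanded when the call began, along the tool's axes at that moment; what a row does not reach only later rows make up. A row lasts 1/10 s, in which the tool goes at most 50 mm and 8.59 degrees, less where a joint would pass 70% of its speed; a pose out of reach is approached as far as the arm can. A call with a gripper value outside its range is refused whole. The fingers move at their own pace and stop on an object; the grip force is fixed at half the most. Time passes only in rows, so rows that repeat a pose let the fingers close. It gives the time, the measured TCP pose, the force and the opening at its end, in the units of the state.
- bot.state(): the state, without advancing time (a new reading comes with each control period).
- bot.read_camera(name): name is "scene" or "top"; returns a dict with "img" (384x512x3 uint8, red, green, blue), "intrinsics" (3x3 intrinsics, pixels), "origin" and "attitude" of the camera in the world. Camera axes: x right, y up, looking along -z (the intrinsics and any distortion apply to the point x, -y, -z); pixel columns grow to the right and rows downward; lengths in mm; the calibration is good to about 2 mm. A picture is of the moment at which its call begins. There is no depth.
- bot.sign_off(): hands the job in, once; it reports no verdict.
The state is a dict: "time": time; "qpos": joint angles; "qvel": joint speeds; "effort": joint torques, N m; "ee_pos": TCP position; "orientation": TCP orientation; "contact_force": force on the tool from outside, world axes, zero at the start; "ft_torque": the same for the moment, N m; "finger_gap": opening from 0.0 (shut) to 1.0 (fully open).
Only numpy, scipy, OpenCV 4.12 (cv2) and the standard library are available. Lean on these libraries where they do the work, as an engineer would, in place of code of your own. Each camera call takes 0.05 s, during which the arm holds its last target. There are 200 camera calls.

## Working session

There is one attempt and no reset: what is moved stays moved. The work goes in short steps, Python scripts to look and compute and a shell command to move; the robot and the scene stay as the last step left them, time stands still between calls to the robot, and variables do not carry over. Pictures are saved under pics/ and viewed, about 8 in all and at most 12, crops included, and the job is handed in when it is done.

```bash
mkdir -p pics
python3 - <<'E'
from workcell import bot
import cv2,numpy as np
np.set_printoptions(suppress=True,precision=4)
for n in("scene","top"):
    d=bot.read_camera(n); cv2.imwrite(f"pics/{n}0.png",cv2.resize(d["img"][:,:,::-1],(800,600),interpolation=cv2.INTER_CUBIC)); cv2.imwrite(f"{n}0.png",d["img"][:,:,::-1])
    print({k:v for k,v in d.items() if k!="img"})
print(bot.state())
E
```

```text
{'intrinsics': array([[436.9949,   0.    , 259.0945],
       [  0.    , 436.9949, 197.5629],
       [  0.    ,   0.    ,   1.    ]]), 'origin': array([1238.3681,  366.5839,  854.7279]), 'attitude': array([0.8112, 0.0156, 2.027 ])}
{'intrinsics': array([[390.8042,   0.    , 253.0142],
       [  0.    , 390.8042, 197.2875],
       [  0.    ,   0.    ,   1.    ]]), 'origin': array([ 299.7665,   12.1696, 1287.5467]), 'attitude': array([ 0.1821, -0.0121, -1.5548])}
{'time': 0.1, 'qpos': array([ 1.1155,  0.6158, -0.0126,  1.4248,  0.0081,  1.1034, -0.0404]), 'qvel': array([-0.0002, -0.0025,  0.0004, -0.0024, -0.0007,  0.0018,  0.0025]), 'effort': array([  0.0012, -47.0382,   0.2603, -17.1571,   0.0101,   0.0059,
        -0.    ]), 'ee_pos': array([ 269.9814, -590.5196,  230.2464]), 'orientation': array([-3.1393,  0.    ,  0.4289]), 'contact_force': array([-0.8753, -0.5558,  0.3293]), 'ft_torque': array([ 0.0115,  0.0672, -0.0008]), 'finger_gap': 1.0046472896596894}
```

View pics/scene0.png

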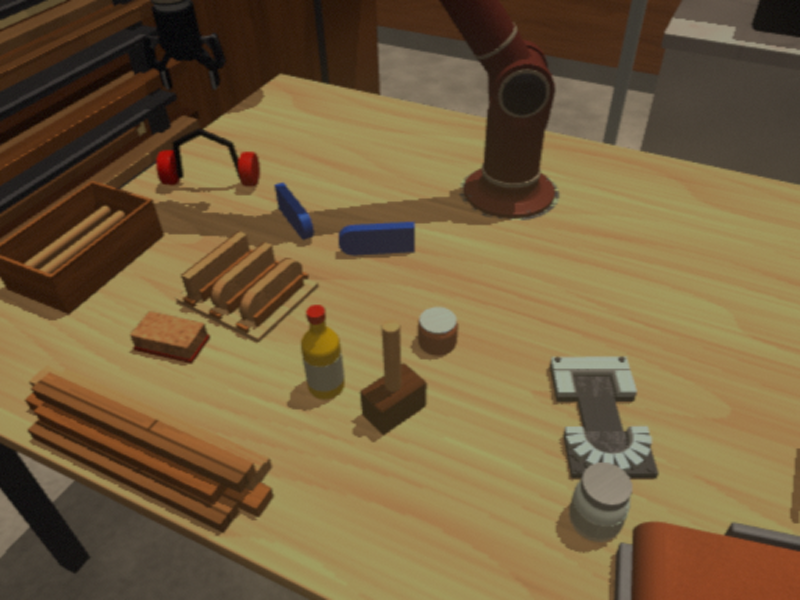

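View pics/top0.png

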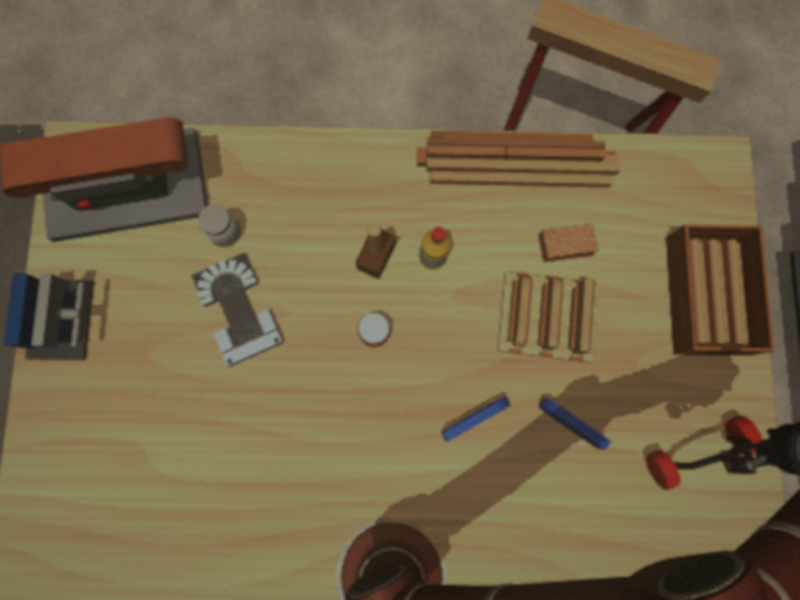

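The scene view shows the rack at about (250,285) px with three blanks, and two blue look-alikes at (293,210) and (377,238). The die is at (600,415) with its round end nearer the jar at (600,500). In the top view the rack is at (548,315) and the die at (238,310). The candidates in the scene view are the blanks at (215,265), (243,280) and (275,288). I'll enlarge these.

```bash
cat > h.py <<'E'
import numpy as np,cv2
from scipy.spatial.transform import Rotation as R
C={"scene":([436.9949,259.0945,197.5629],[1238.3681,366.5839,854.7279],[.8112,.0156,2.027]),
"top":([390.8042,253.0142,197.2875],[299.7665,12.1696,1287.5467],[.1821,-.0121,-1.5548])}
def proj(n,P):
    (f,cx,cy),o,a=C[n]; p=(np.atleast_2d(P)-o)@R.from_euler("xyz",a).as_matrix()
    return np.c_[cx+f*p[:,0]/-p[:,2],cy+f*-p[:,1]/-p[:,2]]
def back(n,uv,z):
    (f,cx,cy),o,a=C[n]; uv=np.atleast_2d(uv).astype(float); o=np.array(o)
    d=np.c_[(uv[:,0]-cx)/f,-(uv[:,1]-cy)/f,-np.ones(len(uv))]@R.from_euler("xyz",a).as_matrix().T
    return o+d*((z-o[2])/d[:,2])[:,None]
E
python3 - <<'E'
from h import *
np.set_printoptions(suppress=True,precision=1)
s=cv2.imread("scene0.png");t=cv2.imread("top0.png")
a=cv2.resize(s[145:220,110:210],(800,600),interpolation=cv2.INTER_CUBIC);cv2.imwrite("pics/a.png",a)
b=cv2.resize(t[165:240,310:390],(640,600),interpolation=cv2.INTER_CUBIC)
c=cv2.resize(t[155:240,115:190],(530,600),interpolation=cv2.INTER_CUBIC)
cv2.imwrite("pics/b.png",cv2.resize(np.hstack([b,c]),(800,410)))
k=.64
print("rack",back("top",np.array([(504,273),(594,278),(500,350),(592,360)])*k,12))
print("rack scene",back("scene",np.array([(180,300),(250,333),(318,288)])*k,12))
print("die",back("top",np.array([(193,278),(248,255),(283,345),(230,364)])*k,24))
print("base",back("top",np.array([(390,572)])*k,0))
E
```

```text
rack [[ 616.3 -232.1   12. ]
 [ 608.9 -426.    12. ]
 [ 449.7 -220.9   12. ]
 [ 432.  -414.2   12. ]]
rack scene [[ 602.  -418.9   12. ]
 [ 616.9 -252.5   12. ]
 [ 466.  -206.7   12. ]]
die [[589.9 429.5  24. ]
 [642.4 316.6  24. ]
 [450.9 232.6  24. ]
 [409.6 339.7  24. ]]
base [[4.4 2.5 0. ]]
```

View pics/a.png

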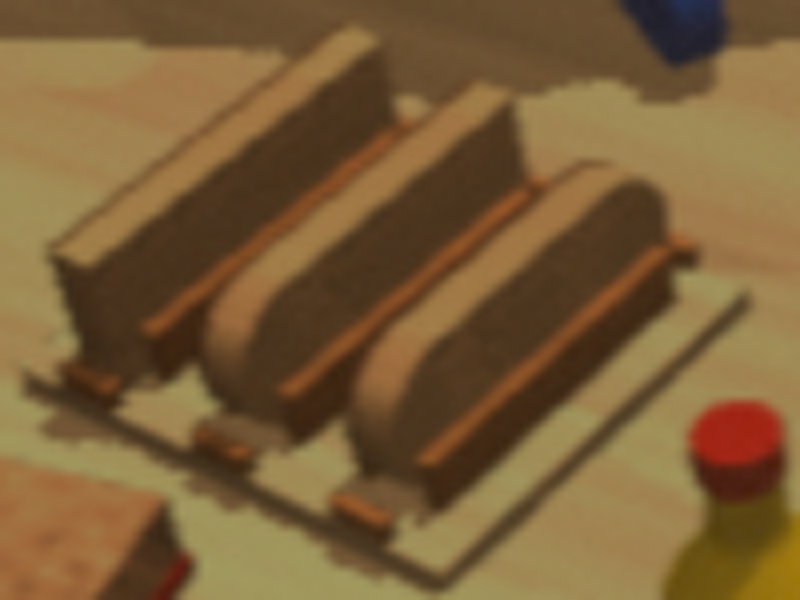

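View pics/b.png

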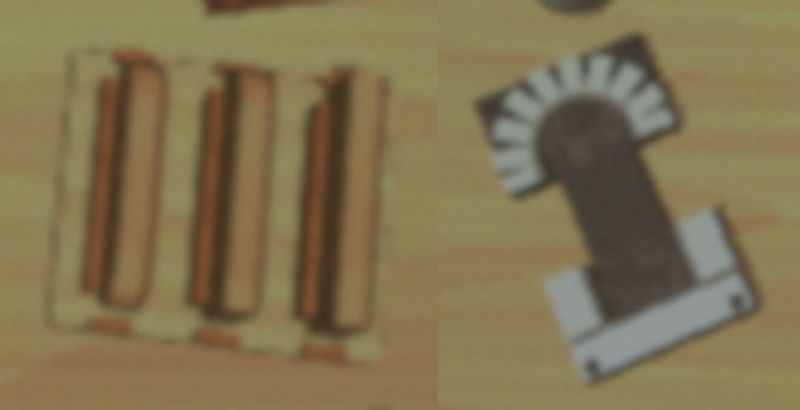

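The crop shows the following, with pixels from the enlarged view:
- **Left blank** (215,150): two square ends.
- **Middle blank** (365,250): near end round at (240,300), far end square at (500,100). This is the one.
- **Right blank** (510,300): two round ends.

The middle blank's visible (+y) face is dark. Next I'll fit the rack and die poses and compare the face colours.

Run:
```python
from h import *
from scipy.optimize import least_squares
np.set_printoptions(suppress=True,precision=2)
s=cv2.imread("scene0.png");t=cv2.imread("top0.png")
ca=lambda x,y:(110+x/8,145+y/8); cb=lambda x,y:(310+x/5.47,165+y/5.47); cc=lambda x,y:(115+(x-437.6)/4.83,155+y/4.83)
def T(p,P):
    P=np.array(P,float);c,n=np.cos(p[2]),np.sin(p[2]);return np.c_[p[0]+c*P[:,0]-n*P[:,1],p[1]+n*P[:,0]+c*P[:,1],P[:,2]]
def fit(obs,x0):
    f=lambda p:np.ravel([proj(n,T(p,[m]))[0]-uv for n,m,uv in obs])
    r=least_squares(f,x0,loss="soft_l1",x_scale=[100,100,1]);print(r.x,"resid px\n",r.fun.reshape(-1,2).T);return r.x
rack=fit([("top",(86,100,12),cb(72,50)),("top",(86,-100,12),cb(388,70)),("top",(-86,100,12),cb(50,325)),("top",(-86,-100,12),cb(382,360)),
("scene",(86,-100,12),ca(25,375)),("scene",(86,100,12),ca(440,580)),("scene",(-86,100,12),ca(748,295)),
("scene",(-75,-10,72),ca(475,82)),("scene",(-75,10,72),ca(512,97)),("top",(-75,-10,72),cb(255,320)),("top",(-75,10,72),cb(228,316))],[525,-320,-.06])
q=lambda x,y:(x*.64,y*.64)
die=fit([("top",(-107,-61,24),cc(760,303)),("top",(-107,61,24),cc(590,383)),("top",(107,61,12),cc(474,103)),("top",(107,-61,12),cc(645,35)),
("scene",(-107,-61,24),q(551,358)),("scene",(-107,61,24),q(631,359)),("scene",(107,-61,0),q(573,475)),("scene",(107,61,0),q(656,476))],[523,330,.43])
for n,c,z in(("tin",(375,327),55),("jar",(214,219),90),("gluecap",(438,233),165),("mallet top",(373,232),190),("mallet head",(379,253),60),("blueL",(476,418),60),("blueR",(575,422),60)):print(n,back("top",q(*c),z)[0])
for n,(x,y) in dict(wallside=(500,385),walltop=(545,355),blanktop=(380,190),blankface=(400,220),sqend=(90,310),roundend=(235,340),ovalface=(520,300)).items():
    u,v=ca(x,y);print(n,s[int(v),int(u)][::-1])
# overlays
def draw(im,n,p,poly,col,k,off):
    for P in poly:
        uv=(proj(n,T(p,P))-off+.5)*k;cv2.polylines(im,[np.round(uv*8).astype(int)],True,col,1,cv2.LINE_AA,3)
a=np.linspace(-np.pi/2,np.pi/2,15)
cav=lambda g,z:[(-75-g,-30-g,z),(45,-30-g,z)]+[(45+(30+g)*np.cos(i),(30+g)*np.sin(i),z) for i in a]+[(45,30+g,z),(-75-g,30+g,z)]
out=lambda z:[(-107,-61,z),(107,-61,z),(107,61,z),(-107,61,z)]
ims=[]
for n,im,(u,v) in(("top",t,(113,152)),("scene",s,(345,222))):
    k=6;o=cv2.resize(im[v:v+95,u:u+66],None,fx=k,fy=k,interpolation=cv2.INTER_CUBIC)
    draw(o,n,die,[out(24)],(0,0,255),k,(u,v));draw(o,n,die,[cav(2,12)],(255,0,0),k,(u,v));draw(o,n,die,[cav(6,24)],(0,255,0),k,(u,v));ims.append(o)
cv2.imwrite("pics/d.png",np.hstack(ims))
```

```text
[ 526.45 -323.37   -0.09] resid px
 [[-0.92  0.58 -0.52 -0.51 -1.44  0.75  0.18 -0.49  0.24  0.57 -0.85]
 [-0.7   1.68 -0.32 -0.49 -0.68 -1.06 -1.93 -1.05 -0.8  -1.47 -1.39]]
[527.57 336.83   0.45] resid px
 [[-1.36 -1.13 -0.37 -1.84 -0.28 -3.64 -1.54 -0.02]
 [ 0.92  0.15  0.22 -0.48 -1.35 -2.3   1.44  0.59]]
tin [487.33  41.75  55.  ]
jar [699.05 374.38  90.  ]
gluecap [654.66 -77.44 165.  ]
mallet top [646.29  46.2  190.  ]
mallet head [642.17  36.74  60.  ]
blueL [ 307.83 -162.46   60.  ]
blueR [ 303.18 -359.05   60.  ]
wallside [124  75  37]
walltop [127  76  37]
blanktop [160 118  68]
blankface [77 52 29]
sqend [65 45 26]
roundend [130  89  51]
ovalface [78 55 32]
```

View pics/d.png

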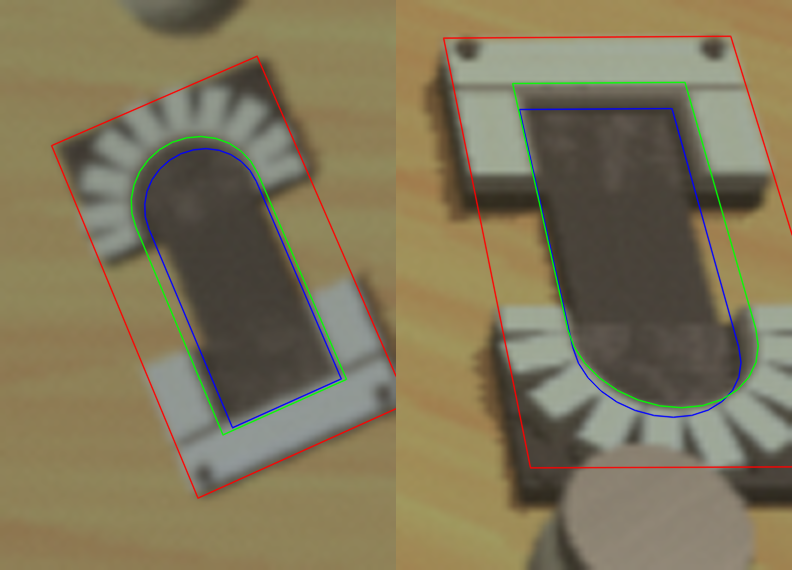

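The die overlay follows the real die to within about 1 px. The floor sits slightly right of my outline, so I'll refine the fit with the finger-gap corners. On the faces, shadows fall towards -y, so the +y faces are lit. They still look dark, so they are walnut. I'll compute the first move now.

```bash
cat >> h.py <<'E'
def go(xyz,yaw,rp=(np.pi,0)):
    "shift (cm) and rotation vector (deg) in the tool frame from the present pose"
    from workcell import bot
    s=bot.state();A=R.from_euler("xyz",s["orientation"])
    B=R.from_euler("xyz",[rp[0],rp[1],yaw])
    print("t",s["time"],"rot",np.round(np.degrees((A.inv()*B).as_rotvec()),2),"shift",np.round(A.inv().apply(np.array(xyz)-s["ee_pos"])/10,2),"F",s["contact_force"].round(1),"gap",round(s["finger_gap"],3))
E
python3 - <<'E'
from h import *
from scipy.optimize import least_squares
np.set_printoptions(suppress=True,precision=2)
def T(p,P):
    P=np.array(P,float);c,n=np.cos(p[2]),np.sin(p[2]);return np.c_[p[0]+c*P[:,0]-n*P[:,1],p[1]+n*P[:,0]+c*P[:,1],P[:,2]]
a=lambda x,y:(113+x/6-.5,152+y/6-.5); b=lambda x,y:(345+(x-396)/6-.5,222+y/6-.5)
O=[("top",(-107,61),a(197,497)),("top",(33,61),a(103,264)),("top",(33,-61),a(312,170)),("top",(-33,61),a(147,359)),("top",(-33,-61),a(350,277)),
("scene",(-107,-61),b(444,38)),("scene",(-107,61),b(729,37)),("scene",(-33,-61),b(463,177)),("scene",(-33,61),b(770,173)),("scene",(33,-61),b(500,308))]
for sel in("top scene","top","scene"):
    o=[x for x in O if x[0] in sel]
    f=lambda p:np.ravel([proj(n,T(p,[m+(24,)]))[0]-uv for n,m,uv in o])
    r=least_squares(f,[525,335,.44],x_scale=[100,100,1]);print(sel,r.x,r.fun.reshape(-1,2).T)
go([526,-323,110],-.09)
E
```

```text
top scene [529.74 336.68   0.45] [[ 0.1  -0.26 -0.58 -0.11  0.8  -0.38  0.04  0.91  0.09 -0.88]
 [-0.57 -0.53  0.01  1.76  0.02  0.44  0.37 -0.26  0.2  -0.05]]
top [530.19 336.48   0.44] [[-0.13 -0.17 -0.38 -0.17  0.85]
 [-0.73 -0.83 -0.02  1.52  0.05]]
scene [529.06 336.92   0.46] [[-0.46 -0.12  1.03  0.12 -0.57]
 [ 0.41  0.11 -0.29 -0.09 -0.09]]
t 0.1 rot [-0.13  0.04 29.73] shift [ 34.41 -13.65  12.06] F [-0.9 -0.6  0.3] gap 1.005
```

```bash
python3 -m creep '0 0 7.5 4.3 -1.7 0.5 0.45;0 0 15 8.6 -3.4 1.5 0.45;0 0 22.5 12.9 -5.1 3 0.45;0 0 29.7 17.2 -6.8 4.5 0.45;0 0 29.7 21.5 -8.5 6 0.45;0 0 29.7 25.8 -10.2 7.5 0.45;0 0 29.7 30.1 -11.9 9.5 0.45;0 0 29.7 34.4 -13.65 11.5 0.45;0 0 29.7 34.4 -13.65 12.1 0.45;0 0 29.7 34.4 -13.65 12.1 0.45;0 0 29.7 34.4 -13.65 12.1 0.45'
python3 - <<'E'
from h import *
from workcell import bot
go([526,-323,46],-.09)
s=bot.read_camera("scene")["img"];t=bot.read_camera("top")["img"]
a=cv2.resize(s[120:220,110:210],(500,500),interpolation=cv2.INTER_CUBIC);b=cv2.resize(t[140:240,325:385],(300,500),interpolation=cv2.INTER_CUBIC)
cv2.imwrite("pics/e.png",np.hstack([a,b])[:,:,::-1])
E
```

```text
time: 1.2
ee_pos: [525.2, -325.5, 110.3]
orientation: [3.14, 0.001, -0.091]
contact_force: [-0.7, -0.8, 0.3]
finger_gap: 0.449
t 1.2 rot [ 0.07  0.07 -0.08] shift [ 0.07 -0.26  6.43] F [-0.7 -0.8  0.3] gap 0.449
```

View pics/e.png

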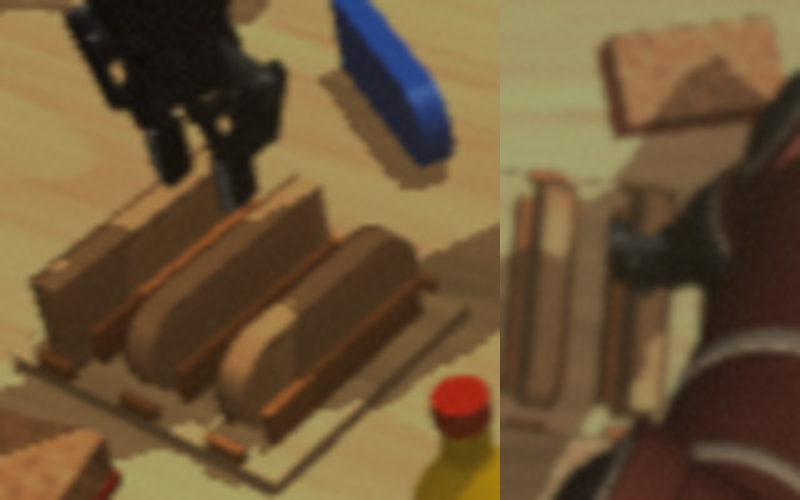

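The fingers are over the rack, with tips at about (175,180) and (238,203) in the left crop. I'll check that against the projected TCP before going down.

Run:
```python
from h import *
for dz in(0,5,8):
  for s in(-19,19): print(dz,(proj("scene",[[525.2+s*np.sin(.09),-325.5+s*np.cos(.09),110.3+dz]])-[110,120])*5, (proj("top",[[525.2,-325.5+s,110.3+dz]])-[325,140])*5+[500,0])
```

```text
0 [[181.91569012 181.25351489]] [[702.58427984 283.02401183]]
0 [[234.41504178 202.92172675]] [[640.95307189 281.91538728]]
5 [[180.16428313 174.09057134]] [[704.99399522 281.53178674]]
5 [[232.7938928  195.73322576]] [[643.11020753 280.41817979]]
8 [[179.10862734 169.77312667]] [[706.44935164 280.63055193]]
8 [[231.81669473 191.40013275]] [[644.41301995 279.51393415]]
```

The projection matches. Now I'll go down and close.

```bash
python3 -m creep '0 0 0 0.1 -0.25 2 0.45;0 0 0 0.1 -0.25 4 0.45;0 0 0 0.1 -0.25 5.5 0.45;0 0 0 0.1 -0.25 6.4 0.45;0 0 0 0.1 -0.25 6.4 0.45;0 0 0 0.1 -0.25 6.4 0.2;0 0 0 0.1 -0.25 6.4 0;0 0 0 0.1 -0.25 6.4 0;0 0 0 0.1 -0.25 6.4 0;0 0 0 0.1 -0.25 6.4 0'
```

```text
time: 2.3
ee_pos: [528.1, -322.0, 47.2]
orientation: [3.141, -0.002, -0.09]
contact_force: [-0.5, -1.3, 4.3]
finger_gap: 0.217
```

```bash
python3 -m creep '0 0 0 0 0 -1.5 0;0 0 0 0 0 -4 0;0 0 0 0 0 -7 0;0 0 0 0 0 -10 0;0 0 0 0 0 -10.5 0;0 0 0 0 0 -10.5 0'
python3 - <<'E'
from h import *
go([490,-85,60],-.09)
E
```

```text
time: 2.9
ee_pos: [527.8, -321.4, 152.5]
orientation: [3.141, -0.002, -0.089]
contact_force: [-0.4, 0.5, -2.1]
finger_gap: 0.224
t 2.9 rot [ 0.02 -0.1   0.05] shift [ -5.89 -23.21   9.23] F [-0.4  0.5 -2.1] gap 0.224
```

```bash
python3 -m creep '0 0 0 -1 -4 0 0;0 0 0 -2 -8 0 0;0 0 0 -3 -12 0 0;0 0 0 -4 -16 1 0;0 0 0 -5 -20 3 0;0 0 0 -5.9 -23.2 6 0;0 0 0 -5.9 -23.2 8 0;0 0 0 -5.9 -23.2 9.2 0;0 0 0 -5.9 -23.2 9.2 0;0 0 0 -5.9 -23.2 9.2 0'
python3 - <<'E'
from h import *
from workcell import bot
go([490,-85,37],-.09)
s=bot.read_camera("scene")["img"]
cv2.imwrite("pics/f.png",cv2.resize(s[100:260,90:300],(800,610)[:2],interpolation=cv2.INTER_CUBIC)[:600,:,::-1])
E
```

```text
time: 3.9
ee_pos: [489.6, -86.5, 59.2]
orientation: [3.141, 0.0, -0.092]
contact_force: [0.6, -0.4, -1.3]
finger_gap: 0.221
t 3.9 rot [ 0.04  0.01 -0.09] shift [ 0.03 -0.15  2.22] F [ 0.6 -0.4 -1.3] gap 0.221
```

View pics/f.png

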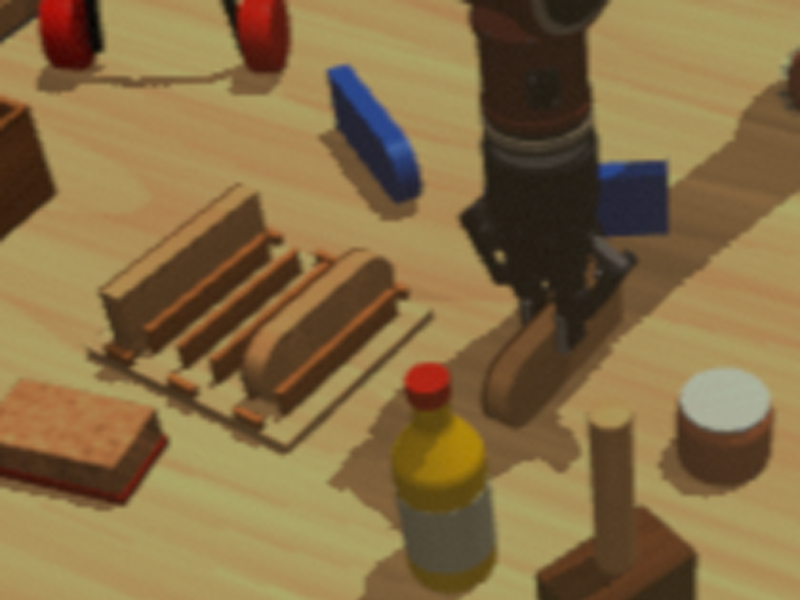

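The blank hangs just above clear bench, next to the tin, with its round end towards the bottle. The middle slot of the rack is empty. Before letting go I'll check numerically that the +y face is walnut and not just shaded.

Run:
```python
from h import *
s=cv2.imread("scene0.png");t=cv2.imread("top0.png")
def T(P):
    c,n=np.cos(-.09),np.sin(-.09);P=np.array(P,float);return [[526.5+c*P[0]-n*P[1],-323.4+n*P[0]+c*P[1],P[2]]]
def smp(name,n,im,f):
    v=[]
    for x in np.linspace(-40,40,9):
        u=np.round(proj(n,T(f(x)))[0]).astype(int);v.append(im[u[1],u[0]][::-1])
    print(name,n,np.median(v,0))
for n,im in(("scene",s),("top",t)):
    smp("outer wall +y side",n,im,lambda x:(x,83,22));smp("outer wall top",n,im,lambda x:(x,80,36))
    for y in(64,0,-64):
        smp(f"blank {y} top",n,im,lambda x:(x,y,72));smp(f"blank {y} +y face",n,im,lambda x:(x,y+10,56))
```

```text
outer wall +y side scene [66. 43. 22.]
outer wall top scene [111.  66.  32.]
blank 64 top scene [160. 119.  68.]
blank 64 +y face scene [80. 56. 32.]
blank 0 top scene [160. 121.  70.]
blank 0 +y face scene [76. 53. 30.]
blank -64 top scene [161. 118.  68.]
blank -64 +y face scene [74. 52. 29.]
outer wall +y side top [108.  94.  61.]
outer wall top top [116.  76.  47.]
blank 64 top top [143. 115.  75.]
blank 64 +y face top [78. 60. 38.]
blank 0 top top [142. 116.  75.]
blank 0 +y face top [71. 55. 36.]
blank -64 top top [142. 114.  74.]
blank -64 +y face top [69. 53. 34.]
```

The rack wall's own shaded side has a similar ratio (0.5–0.6), so this doesn't settle which face is walnut. I'll raise the blank and turn it so the other face is towards the scene camera.

```bash
python3 -m creep '0 0 0 0 0 -3 0;0 0 -8 0 0 -7 0;0 0 -16 0 0 -10 0;0 0 -24 0 0 -10 0;0 0 -32 0 0 -10 0;0 0 -40 0 0 -10 0;0 0 -48 0 0 -10 0;0 0 -56 0 0 -10 0;0 0 -64 0 0 -10 0;0 0 -72 0 0 -10 0;0 0 -80 0 0 -10 0;0 0 -80 0 0 -10 0'
python3 - <<'E'
from h import *
from workcell import bot
go([490,-85,60],-.09)
s=bot.read_camera("scene")["img"]
cv2.imwrite("pics/g.png",cv2.resize(s[110:235,170:310],(672,600),interpolation=cv2.INTER_CUBIC)[:600,:,::-1])
E
```

```text
time: 5.15
ee_pos: [489.7, -86.5, 160.3]
orientation: [3.14, 0.0, 1.304]
contact_force: [0.6, -0.1, -1.5]
finger_gap: 0.219
t 5.15 rot [ 9.000e-02 -6.000e-02  7.988e+01] shift [ 0.15 -0.03 10.03] F [ 0.6 -0.1 -1.5] gap 0.219
```

View pics/g.png

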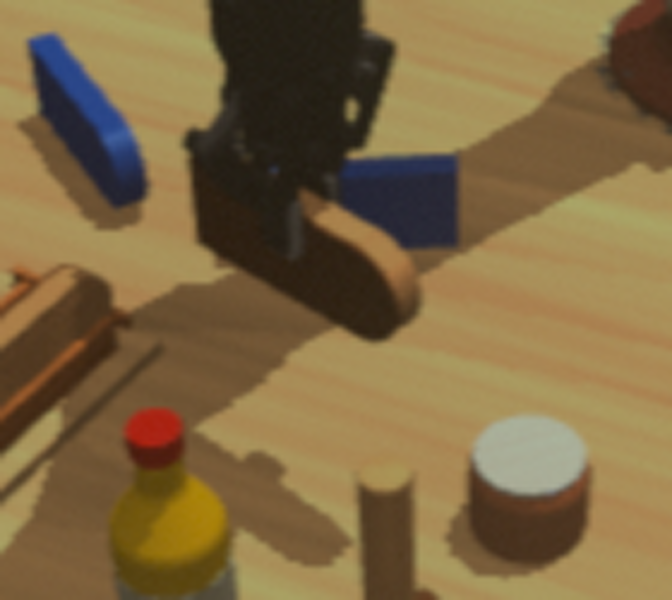

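The newly shown face, at (330,270), is near black and clearly darker than the first one. So walnut is the original -y face, and my first reading was wrong. It now faces world +x, so the blank must topple towards -x, which is tool -y. I'll set it on edge at (505,-115).

Run:
```python
from h import *
go([505,-115,36],1.304)
```

```text
t 5.2 rot [ 0.09  0.01 -0.12] shift [-2.36  2.22 12.42] F [-0.2 -0.6 -1.7] gap 0.225
```

```bash
python3 -m creep '0 0 0 -1 1 2 0;0 0 0 -2.4 2.2 5 0;0 0 0 -2.4 2.2 8 0;0 0 0 -2.4 2.2 10.5 0;0 0 0 -2.4 2.2 11.7 0;0 0 0 -2.4 2.2 12.1 0;0 0 0 -2.4 2.2 12.3 0;0 0 0 -2.4 2.2 12.3 0;0 0 0 -2.4 2.2 12.3 0'
```

```text
time: 6.1
ee_pos: [505.4, -114.2, 37.4]
orientation: [3.139, -0.0, 1.306]
contact_force: [-0.2, -1.1, -1.9]
finger_gap: 0.225
```

```bash
python3 -m creep '0 0 0 0 0 0.1 0;0 0 0 0 0 0.2 0;0 0 0 0 0 0.2 0;0 0 0 0 0 0.2 0'
```

```text
time: 6.5
ee_pos: [505.0, -114.3, 35.1]
orientation: [3.14, 0.0, 1.306]
contact_force: [-1.0, -0.7, 5.3]
finger_gap: 0.227
```

Contact with the bench (+5 N). I'll release and rise 10 mm.

```bash
python3 -m creep '0 0 0 0 0 0 0.3;0 0 0 0 0 0 0.6;0 0 0 0 0 0 1;0 0 0 0 0 0 1;0 0 0 0 0 -0.5 1;0 0 0 0 0 -1 1;0 0 0 0 0 -1 1;0 0 0 0 0 -1 1'
```

```text
time: 7.3
ee_pos: [504.7, -114.2, 44.7]
orientation: [3.141, -0.0, 1.307]
contact_force: [0.4, 0.1, 0.8]
finger_gap: 0.996
```

```bash
python3 -m creep '0 0 0 0 -1.5 0.2 1;0 0 0 0 -2.5 0.2 1;0 0 0 0 -3 0.2 1;0 0 0 0 -3.5 0.2 1;0 0 0 0 -4 0.2 1;0 0 0 0 -4.5 0.2 1;0 0 0 0 -5 0.2 1;0 0 0 0 -5.5 0.2 1;0 0 0 0 -5.5 0.2 1;0 0 0 0 -5.5 -4 1;0 0 0 0 -5.5 -8 1;0 0 0 0 -5.5 -12 1'
python3 - <<'E'
from h import *
from workcell import bot
s=bot.read_camera("scene")["img"];t=bot.read_camera("top")["img"]
a=cv2.resize(s[100:240,170:310],(400,400),interpolation=cv2.INTER_CUBIC);b=cv2.resize(t[140:280,240:380],(400,400),interpolation=cv2.INTER_CUBIC)
cv2.imwrite("pics/i.png",np.hstack([a,b])[:,:,::-1]);cv2.imwrite("s1.png",s[:,:,::-1]);cv2.imwrite("t1.png",t[:,:,::-1])
E
```

```text
time: 8.5
ee_pos: [451.2, -99.7, 165.5]
orientation: [-3.141, -0.0, 1.307]
contact_force: [0.8, -0.4, -0.6]
finger_gap: 1.001
```

View pics/i.png

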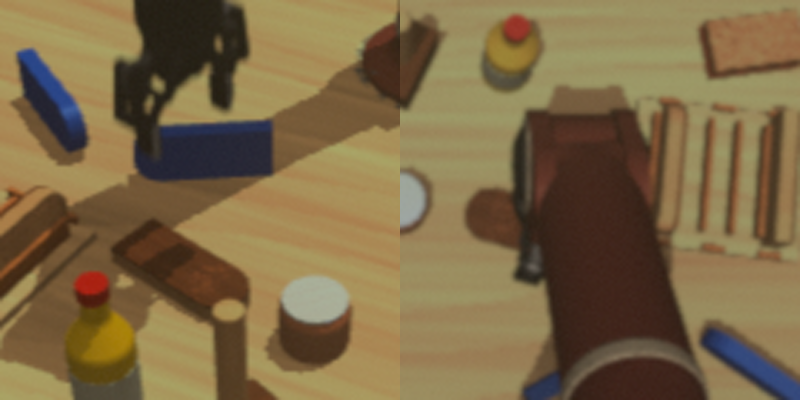

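The blank lies flat with walnut up and round end towards the tin, about (113–248, 222–315) in the left crop. I'll measure its pose.

```bash
cat > m.py <<'E'
from h import *
from scipy.optimize import minimize
np.set_printoptions(suppress=True,precision=2)
def T(p,P):
    P=np.array(P,float);c,n=np.cos(p[2]),np.sin(p[2]);return np.c_[p[0]+c*P[:,0]-n*P[:,1],p[1]+n*P[:,0]+c*P[:,1],P[:,2]]
a=np.linspace(-np.pi/2,np.pi/2,25)
def top(z): return [(-75,-30,z),(45,-30,z)]+[(45+30*np.cos(i),30*np.sin(i),z) for i in a]+[(45,30,z),(-75,30,z)]
E
python3 - <<'E'
from m import *
from scipy.optimize import least_squares
k=400/140
sc=lambda x,y:np.array((170+x/k-.3,100+y/k-.3));tp=lambda x,y:np.array((240+(x-400)/k-.3,140+y/k-.3))
O=[("scene",(-75,30,20),sc(153,222)),("scene",(-75,-30,20),sc(113,246)),("top",(75,0,20),tp(467,208))]
f=lambda p:np.ravel([proj(n,T(p,[m]))[0]-uv for n,m,uv in O])
r=least_squares(f,[455,-105,1.3],x_scale=[100,100,1]);print(r.x,r.fun)
# refine by colour contrast inside/outside along outline in scene (top face) 
s=cv2.imread("s1.png");g=cv2.GaussianBlur(s,(3,3),0)[:,:,2].astype(np.float32)
t=cv2.imread("t1.png")
o=cv2.resize(s[160:230,195:275],(560,490),interpolation=cv2.INTER_CUBIC);cv2.polylines(o,[np.round(((proj("scene",T(r.x,top(20)))-[195,160]+.5)*7)*8).astype(int)],True,(0,255,0),1,cv2.LINE_AA,3)
o2=cv2.resize(t[190:240,250:290],(240,300),interpolation=cv2.INTER_CUBIC);cv2.polylines(o2,[np.round(((proj("top",T(r.x,top(20)))-[250,190]+.5)*6)*8).astype(int)],True,(0,255,0),1,cv2.LINE_AA,3)
c=np.zeros((490,800,3),np.uint8);c[:,:560]=o;c[:300,560:]=o2;cv2.imwrite("pics/j.png",c)
go([*r.x[:2],60],r.x[2])
E
```

```text
[ 465.   -103.25    1.31] [ 0.09 -1.53 -0.62  0.56 -0.81 -0.32]
t 8.6 rot [ 0.67 -0.05 -0.2 ] shift [-0.05  0.91 10.91] F [-0.1 -0.4 -0.5] gap 1.001
```

View pics/j.png

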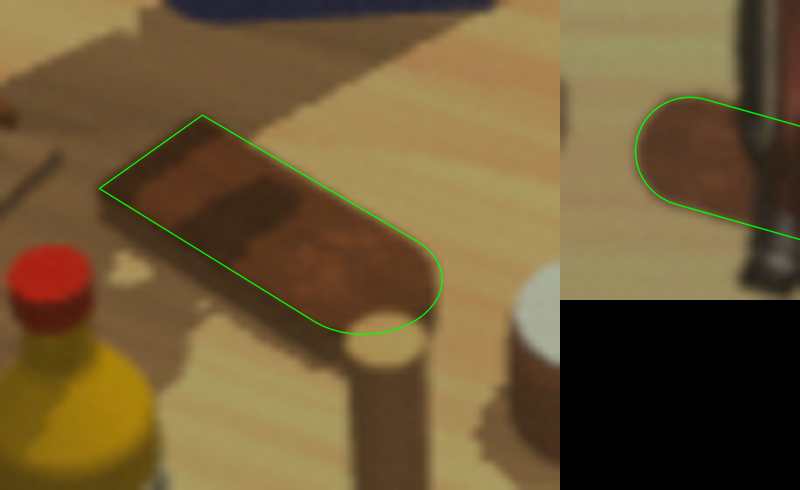

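The outline fits in both views: walnut up, centre (465,-103), yaw 1.31. I'll grasp across the width.

```bash
python3 -m creep '0 0 0 0 0.9 3 1;0 0 0 0 0.9 7 1;0 0 0 0 0.9 11 1;0 0 0 0 0.9 13.5 1;0 0 0 0 0.9 15 1;0 0 0 0 0.9 16 1;0 0 0 0 0.9 16 1;0 0 0 0 0.9 16 1'
```

```text
time: 9.4
ee_pos: [460.3, -102.1, 4.5]
orientation: [3.141, -0.0, 1.307]
contact_force: [1.4, -0.0, 0.2]
finger_gap: 0.998
```

```bash
python3 -m creep '0 0 0 0 0 0 0.85;0 0 0 0 0 0 0.7;0 0 0 0 0 0 0;0 0 0 0 0 0 0;0 0 0 0 0 0 0;0 0 0 0 0 0 0;0 0 0 0 0 0 0'
python3 - <<'E'
from h import *
go([465,-103,60],.45)
E
```

```text
time: 10.1
ee_pos: [462.0, -102.4, 6.0]
orientation: [3.137, -0.001, 1.307]
contact_force: [1.3, -0.2, 7.7]
finger_gap: 0.678
t 10.1 rot [ 0.24 -0.14 49.08] shift [ 0.03  0.33 -5.4 ] F [ 1.3 -0.2  7.7] gap 0.678
```

Gripped (0.678 of 85 mm, about 58 mm, consistent with the width of 60). I'll lift and carry it to above the die at (529.7,336.7), yaw 0.45.

```bash
python3 -m creep '0 0 0 0 0 -3 0;0 0 0 0 0 -7 0;0 0 0 2 0 -11 0;0 0 6 6 -0.5 -12.5 0;0 0 12 10.5 -1 -12.5 0;0 0 18 15 -1.5 -12.5 0;0 0 24 19.5 -2 -12.5 0;0 0 30 24 -2.5 -12.5 0;0 0 36 28.5 -3 -12.5 0;0 0 42 33 -3.7 -12.5 0;0 0 49 37.5 -4.4 -12.5 0;0 0 49 41 -4.9 -12.5 0'
python3 - <<'E'
from h import *
go([529.7,336.7,60],.45)
E
```

```text
time: 11.3
ee_pos: [518.4, 310.3, 129.5]
orientation: [-3.14, 0.0, 0.453]
contact_force: [0.6, -0.5, -1.5]
finger_gap: 0.676
t 11.3 rot [-0.09  0.01  0.16] shift [ 2.17 -1.87  6.95] F [ 0.6 -0.5 -1.5] gap 0.676
```

```bash
python3 -m creep '0 0 0 1 -1 0 0;0 0 0 2.2 -1.9 2 0;0 0 0 2.2 -1.9 4.5 0;0 0 0 2.2 -1.9 6.5 0;0 0 0 2.2 -1.9 6.9 0;0 0 0 2.2 -1.9 6.9 0;0 0 0 2.2 -1.9 6.9 0'
python3 - <<'E'
from m import *
from workcell import bot
S=bot.state();go([529.7,336.7,30],.45)
s=bot.read_camera("scene")["img"][:,:,::-1].copy();t=bot.read_camera("top")["img"][:,:,::-1].copy()
p=[*S["ee_pos"][:2],S["orientation"][2]];z=S["ee_pos"][2]-6
print(p)
def o(n,im,u,v,w,h,k):
    q=cv2.resize(im[v:v+h,u:u+w],None,fx=k,fy=k,interpolation=cv2.INTER_CUBIC)
    for P,pp,c in((top(z+20),p,(0,255,0)),(top(12),[529.7,336.7,.45],(255,0,0))):
        cv2.polylines(q,[np.round((proj(n,T(pp,P))-[u,v]+.5)*k*8).astype(int)],True,c,1,cv2.LINE_AA,3)
    return q
cv2.imwrite("pics/k.png",np.hstack([o("scene",s,340,205,80,110,5),o("top",t,110,150,80,110,5)]))
E
```

```text
time: 12.0
ee_pos: [532.0, 333.4, 61.6]
orientation: [-3.141, -0.002, 0.451]
contact_force: [0.2, 0.7, -1.4]
finger_gap: 0.674
t 12.0 rot [-0.02 -0.11  0.07] shift [-0.07 -0.39  3.16] F [ 0.2  0.7 -1.4] gap 0.674
[np.float64(531.9978902166714), np.float64(333.4490832451062), np.float64(0.4512533603537858)]
```

View pics/k.png

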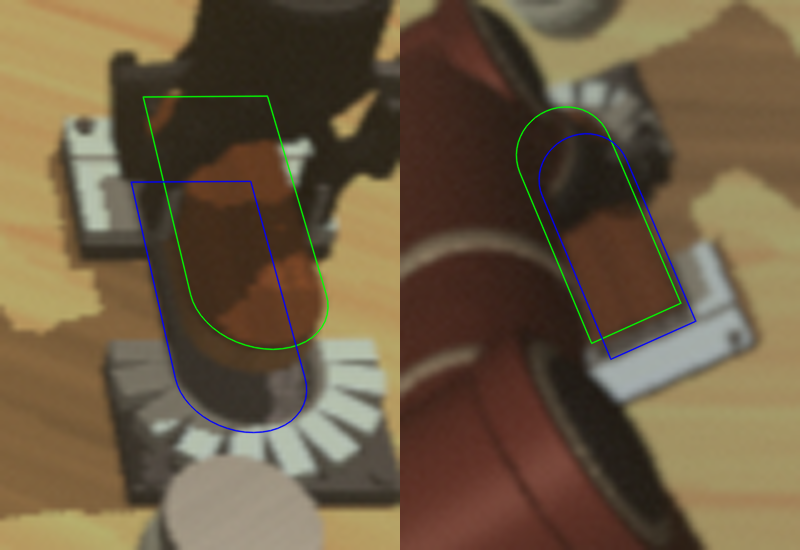

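The held blank matches the TCP in both views. The TCP readings scatter by a few mm, so I'll average some.

Run:
```python
from h import *
from workcell import bot
L=[]
for i in range(10): bot.read_camera("top");s=bot.state();L.append([*s["ee_pos"],*s["orientation"][2:]])
L=np.array(L);m=L.mean(0);print(L.round(2)[::3],m.round(3),L.std(0).round(3))
d=np.array([529.7-m[0],336.7-m[1]]);c,n=np.cos(m[3]),np.sin(m[3]);print("tool x,y cm",(c*d[0]+n*d[1])/10,(n*d[0]-c*d[1])/10)
```

```text
[[5.3207e+02 3.3359e+02 6.1770e+01 4.5000e-01]
 [5.3167e+02 3.3338e+02 6.1130e+01 4.5000e-01]
 [5.3140e+02 3.3323e+02 6.0600e+01 4.5000e-01]
 [5.3133e+02 3.3320e+02 6.0380e+01 4.5000e-01]] [5.31600e+02 3.33324e+02 6.09390e+01 4.51000e-01] [0.253 0.132 0.467 0.   ]
tool x,y cm -0.023644523950687966 -0.38661897728171246
```

```bash
python3 -m creep '0 0 0 0 -0.2 0.5 0;0 0 0 0 -0.4 1.5 0;0 0 0 0 -0.4 2.2 0;0 0 0 0 -0.4 2.5 0;0 0 0 0 -0.4 2.5 0;0 0 0 0 -0.4 2.5 0;0 0 0 0 -0.4 2.5 0;0 0 0 0 -0.4 2.5 0'
python3 - <<'E'
from h import *
go([529.7,336.7,18],.45)
E
```

```text
time: 13.4
ee_pos: [529.9, 336.8, 35.7]
orientation: [-3.141, -0.001, 0.451]
contact_force: [0.0, 0.8, -1.3]
finger_gap: 0.682
t 13.4 rot [-0.01 -0.05  0.08] shift [-0.03  0.    1.77] F [ 0.   0.8 -1.3] gap 0.682
```

Right over the cavity. I'll lower slowly and watch the force.

```bash
python3 -m creep '0 0 0 0 0 0.3 0;0 0 0 0 0 0.6 0;0 0 0 0 0 0.8 0;0 0 0 0 0 1 0;0 0 0 0 0 1.0 0;0 0 0 0 0 1.0 0'
```

```text
time: 14.0
ee_pos: [529.6, 336.8, 25.3]
orientation: [-3.142, 0.0, 0.452]
contact_force: [0.3, -0.5, -1.5]
finger_gap: 0.68
```

```bash
python3 -m creep '0 0 0 0 0 0.2 0;0 0 0 0 0 0.4 0;0 0 0 0 0 0.5 0;0 0 0 0 0 0.6 0;0 0 0 0 0 0.6 0;0 0 0 0 0 0.6 0'
```

```text
time: 14.6
ee_pos: [529.6, 336.8, 19.4]
orientation: [-3.142, -0.0, 0.451]
contact_force: [0.6, -0.9, -1.5]
finger_gap: 0.681
```

```bash
python3 -m creep '0 0 0 0 0 0.1 0;0 0 0 0 0 0.2 0;0 0 0 0 0 0.25 0;0 0 0 0 0 0.25 0;0 0 0 0 0 0.25 0'
```

```text
time: 15.1
ee_pos: [529.8, 336.9, 18.2]
orientation: [-3.142, -0.001, 0.452]
contact_force: [-1.4, -1.3, 5.4]
finger_gap: 0.683
```

Floor contact at TCP z 18.2, against about 18 expected. I'll open, retreat and check.

```bash
python3 -m creep '0 0 0 0 0 0 0.8;0 0 0 0 0 0 1;0 0 0 0 0 0 1;0 0 0 0 0 0 1;0 0 0 0 0 -1 1;0 0 0 0 0 -3 1;0 0 0 0 0 -7 1;0 0 0 0 0 -11 1;0 0 0 0 0 -15 1'; python3 -m creep '0 0 0 -2 3 0 1;0 0 0 -4 7 0 1;0 0 0 -4 11.5 0 1;0 0 0 -4 16 0 1;0 0 0 -4 20 0 1;0 0 0 -4 24 0 1;0 0 0 -4 24 0 1;0 0 0 -4 24 0 1'
python3 - <<'E'
from m import *
from workcell import bot
print(bot.state()["ee_pos"])
s=bot.read_camera("scene")["img"][:,:,::-1].copy();t=bot.read_camera("top")["img"][:,:,::-1].copy()
cv2.imwrite("s2.png",s);cv2.imwrite("t2.png",t)
def o(n,im,u,v,w,h,k):
    q=cv2.resize(im[v:v+h,u:u+w],None,fx=k,fy=k,interpolation=cv2.INTER_CUBIC)
    cv2.polylines(q,[np.round((proj(n,T([529.7,336.7,.45],top(32)))-[u,v]+.5)*k*8).astype(int)],True,(0,255,0),1,cv2.LINE_AA,3)
    return q
d=np.hstack([o("scene",s,340,220,75,90,4),o("top",t,110,150,75,90,4)]);
f=cv2.resize(s,(200,150));w=cv2.resize(s[90:290,80:320],(800-600,360)[:2])
c=np.zeros((600,800,3),np.uint8);c[:360,:600]=d;c[360:,:320]=cv2.resize(s[110:290,80:320],(320,240));c[360:,320:640]=cv2.resize(t[70:310,100:420],(320,240));cv2.imwrite("pics/l.png",c)
E
```

```text
time: 16.0
ee_pos: [529.5, 336.7, 169.0]
orientation: [-3.142, -0.0, 0.451]
contact_force: [0.0, -0.1, -0.5]
finger_gap: 1.002
time: 16.8
ee_pos: [598.7, 101.9, 167.3]
orientation: [3.141, -0.0, 0.448]
contact_force: [-0.1, 0.7, -0.0]
finger_gap: 1.003
[598.68 101.88 167.35]
```

View pics/l.png

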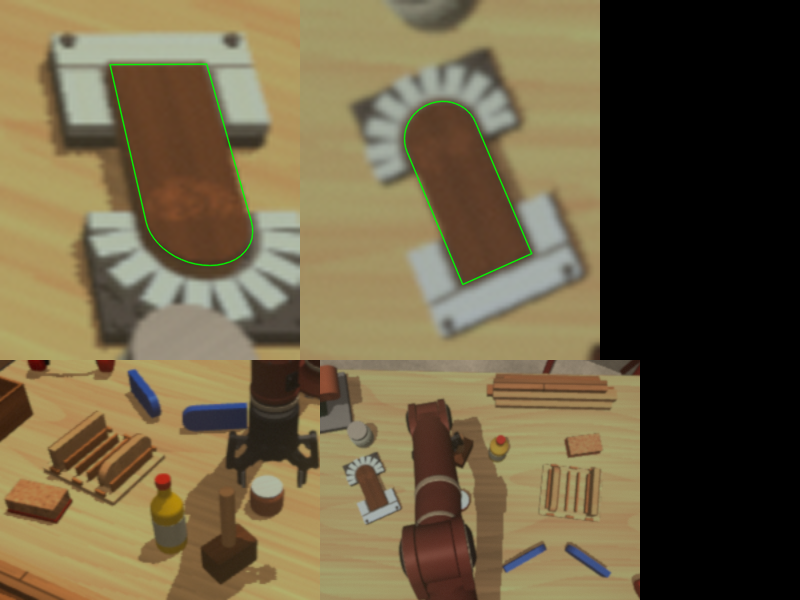

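The blank matches the outline drawn at seated height (32 mm) in both views: round end to round end, walnut up. The gripper parked close to the mallet, so I'll back away and check by pixel difference that nothing shifted.

```bash
python3 -m creep '0 0 0 0 -2 0 1;0 0 0 0 -5 -2 1;0 0 0 0 -8 -4 1;0 0 0 0 -8 -4 1;0 0 0 0 -8 -4 1'
python3 - <<'E'
from h import *
from workcell import bot
a=cv2.imread("scene0.png");b=bot.read_camera("scene")["img"][:,:,::-1]
def g(i): i=cv2.cvtColor(i,cv2.COLOR_BGR2GRAY).astype(np.float32);return cv2.GaussianBlur(i,(0,0),1)
for n,(u0,v0,u1,v1) in dict(mallet=(228,205,276,278),handle=(240,205,260,240),glue=(190,192,222,256),tin=(264,195,296,228),jar=(364,294,406,346),sander=(82,198,136,232),square=(112,148,158,190),oval=(154,162,196,212)).items():
    A,B=g(a)[v0:v1,u0:u1],g(b)[v0:v1,u0:u1];s,r=cv2.phaseCorrelate(A,B,cv2.createHanningWindow(A.shape[::-1],cv2.CV_32F));print(n,np.round(s,2),round(r,2))
E
```

```text
time: 17.4
ee_pos: [562.5, 177.9, 207.5]
orientation: [-3.141, -0.001, 0.457]
contact_force: [-0.5, -0.9, -0.3]
finger_gap: 1.004
mallet [0.16 0.5 ] 0.85
handle [0.02 0.02] 0.98
glue [-0.01 -0.02] 1.06
tin [-0.14 -0.08] 0.72
jar [ 0.45 -0.03] 1.01
sander [0.05 0.01] 1.01
square [ 0.06 -0.06] 0.6
oval [0.39 0.51] 0.62
```

```bash
python3 -c "
from workcell import bot
print(bot.sign_off())"
```

```text
the job is handed in; nothing more can be done
None
```

The blank with one round and one square end (middle rack slot) is seated in the press die, walnut face up, round end to the round end. I handed the job in at about 17.5 s of the 59 s allowed.

**What I did:** I took it out of the rack, stood it on edge on the bench, let go and pushed it over so it lay flat with walnut up. I then gripped it across its width, lowered it into the die and let go.

**One wrong reading, caught in time:** I first took the rack face visible to the cameras for walnut. Colour ratios didn't settle it, so I turned the blank in the air before letting go. The hidden face was the dark one, so I laid the blank the other way over.

**Last checks:**
- **Seating:** The blank touched the die floor at TCP height 18.2 mm, against about 18 expected. Its outline at seated height (32 mm) matches in both cameras.
- **Mallet:** The gripper was briefly parked close to the handle. Force stayed near zero, and the handle shows no shift (0.02 px).
- **Bottle and sanding block:** Unmoved, within 0.05 px.
- **Tin and square blank:** Within about 0.15 px, but with weaker image matches (0.72 and 0.60).
- **Less certain:** The mallet, jar and oval-blank checks read about 0.5 px. I put that down to changed shadows and the changed background at the die and rack. I did not check these further, but saw no contact with any of them.

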